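# Thread the tube rotor's spindle into the mixer

### The job

Lift the tube rotor by its orange knob out of the blue parking stand and thread its long spindle down through the mixer's upper bearing and floating lower bearing, then, pressing lightly, turn it until its tongue drops into the hidden drive coupling and the rotor disc sits flush on the upper bearing; let go of it there. Feel your way: do not force it against the mixer and do not let it drop in. Leave the other things on the bench where they are.

Things in the scene. Friction and masses are not known exactly. Their poses are not given: they have to be found in the camera images.
- rotor_knob (a point): centre of the rotor's orange bar knob, gripped from above: an upright flat-sided bar 36 long (this point's x) x 14 wide (y, the width to grip) x 48 tall. z points up along the spindle. This point is 24 above the top of the disc, 32 above its underside. The rotor starts upright in the parking stand, its heading varied.
- rotor_seat (a point): centre of the underside of the rotor's grey disc (70 across, 8 thick, 8 coloured tube caps 3 above it), on the spindle's axis; this face must come to rest on the upper bearing. Axes as the knob's.
- rotor_tip (a point): lower end of the rotor's steel spindle (diameter 16), on its axis, 100.5 below the disc's underside. The last 10.5 is a flat tongue 14 wide (the rotor's x) x 4 thick (y); above it the spindle tapers over 6 from 14 to 16 in diameter.
- rotor: the same rotor as a whole, about 0.3 kg: orange knob, grey disc, steel spindle below; origin at the centre of the disc's underside
- upper_bore (a point): centre of the mouth of the mixer's upper bearing, level with its brass rim, 122 above the table; z up along the bore, x and y square to the mixer's sides. Bore 17.5 in diameter, mouth flared at 45 degrees to 25.5 over the top 4, rim 38 across and 3 above the white top plate (120 x 120). The disc comes to rest on this rim.
- lower_bore (a point): mean place of the mouth of the floating lower bearing, 62 below the upper one's on the same axis. Same bore and flare, 15 tall. The bearing itself may sit up to 2 off this point in x and in y (not measured); the spindle's taper pushes it into line with about 1 N.
- drive_top (a point): centre of the top of the drive coupling, 92 below the upper bore's mouth: two crossed slots 5.5 wide, 10 deep, so the tongue fits every quarter turn; heading unknown, never square to the mixer, resists turning with 0.06 N m. Sprung: gives way 4 downwards under 2 rising to 6 N, then solid. Tongue on top, not in a slot: the disc stands 8.5 (spring out) to 4.5 proud of the upper rim.
- mixer: the white mixer drive stand, fixed: 130 x 130 base 12 thick, four steel pillars, lower bearing plate, white top plate; origin at the centre of its underside. Includes both bearings and the coupling.
- stand_top (a point): centre of the top of the blue parking stand (fixed), 120 above the table: an 80 x 80 open frame with a square hole 24 wide, in which the spindle hangs with the disc resting on top
- tube_box: bystander: loose green open box of small tubes, 70 x 45 x 32; origin under its centre
- sample_jar: bystander: loose small jar, 40 across, 45 tall; origin under its centre
- timer: bystander: loose white bench timer, 50 x 60 x 22; origin under its centre
- reagent_bottle: bystander: loose bottle 70 across, 150 tall; origin under its centre
- beaker: bystander: loose beaker 76 across, 90 tall; origin under its centre
- tip_box: bystander: loose pipette tip box 85 x 120 x 62; origin under its centre
- wash_bottle: bystander: loose white bottle 60 across, 130 tall; origin under its centre
There are look-alikes about, which are no part of the job. Leave any red look-alike of the rotor alone.

How it is judged:
By the outcome, as a careful person would: the job done as asked, in the order asked, and still so for the second after the job is handed in, with the robot touching nothing.
It also fails if it takes over 72 s, if anything falls off the work surface, if the arm or the gripper's body presses on something with over 40 N, if the wrist force passes 120 N, or if a joint passes its speed limit or range.

### The arm

A 7-joint arm with a two-finger parallel gripper is mounted at the origin on the work surface. World frame = base frame: x ahead of the robot, y to its left, z up, the work surface at z = 0. Lengths are in m, angles in rad, forces in N, time in s.
With the tool pointing down it reaches from about 0.425 to 0.875 m from the base axis. Payload 4.7 kg.
Tool frame: the origin (TCP) lies between the finger pads; the fingertips stand ctrl.tip_reach ahead of it and the grasp point (between the pads) lies 5 mm behind it (ctrl.tip_reach is the distance from the TCP to the fingertips, in m); z points along the fingers, y is the direction in which the jaws open and shut (so a half turn about z gives the same grasp; the last joint's range is limited). The gripper opens to 87 mm and grips with 3 to 60 N. Pads are 19 mm wide; open, the fingers measure 117 mm over their backs; the gripper's body (75 mm by 190 mm) begins 51 mm behind the grasp point.
Start: joints at [-1.201, 0.321, -0.07, 1.45, 0.023, 1.371, -0.057], TCP at [0.226, 0.609, 0.237] pointing down, gripper open.
Joint ranges: [-2.86, 2.86], [-0.3, 2.09], [-1.38, 1.24], [0.06, 2.45], [-1.56, 4.7], [0.09, 2.05], [-2.69, 2.69]. Speed limits (rad/s): [2.57, 2.57, 3.14, 3.14, 3.14, 3.14, 3.14].

### API

Orientations are given as a rotation vector (axis times angle).
In Python, from bench import ctrl gives the robot as it stands.
- The arm moves only by the shell command python3 -m handwheel 'ROWS' [FORCE]. ROWS is JSON, a list of rows, each a list of 7 numbers: the shift along the tool's x, y, z in mm, then the turn, a rotation vector about the tool's x, y, z in rad, then the gripper's target within -1 to 1 (shut at 1, half-way at 0, fully open at -1). In form: [[dx, dy, dz, ax, ay, az, grip], ...]. A call has 1 to 12 rows; each row is the pose to reach, as a shift and turn from the pose commanded when the call began, along the tool's axes at that moment; what a row does not reach only later rows make up. A row lasts 1/8 s, in which the tool goes at most 62.5 mm and 10.7 degrees, less where a joint would pass 70% of its speed; a pose out of reach is approached as far as the arm can. A call with a gripper value outside its range is refused whole. The fingers move at their own pace and stop on an object; FORCE is the grip in N (left out, the last holds). Time passes only in rows, so rows that repeat a pose let the fingers close. It gives the time, the measured TCP pose, the force and the opening at its end, in the units of the state.
- ctrl.get_state(): the state, without advancing time (a new reading comes with each control period).
- ctrl.get_image(name): name is "scene" or "top"; returns the picture (480x640x3 uint8, red, green, blue); there is no depth.
- ctrl.camera_model(name): a dict with "mtx" (3x3 intrinsics, pixels), "xyz" and "orientation" of the camera in the world. Camera axes: x right, y up, looking along -z (the intrinsics and any distortion apply to the point x, -y, -z); pixel columns grow to the right and rows downward; lengths in m; the calibration is good to about 2 mm. A picture is of the moment at which its call begins. camera_model takes no time and is no camera call.
- ctrl.close_job(): hands the job in, once; it reports no verdict.
The state is a dict: "time": time; "joint_positions": joint angles; "qd": joint speeds; "joint_torque": joint torques, N m; "position": TCP position; "tool_rot": TCP orientation; "ft_force": force on the tool from outside, world axes, zero at the start; "torque": the same for the moment, N m; "grip_width": opening from 0.0 (shut) to 1.0 (fully open).
Only numpy, scipy, OpenCV 4.12 (cv2) and the standard library are available. Lean on these libraries where they do the work, as an engineer would, in place of code of your own. Each camera call takes 0.05 s, during which the arm holds its last target.

## Working session

There is one attempt and no reset: what is moved stays moved. The work goes in short steps, Python scripts to look and compute and a shell command to move; the robot and the scene stay as the last step left them, time stands still between calls to the robot, and variables do not carry over. Pictures are saved under pics/ and viewed, and the job is handed in when it is done.

```bash
ls; mkdir -p pics
python3 - <<'E'
from bench import ctrl
import cv2
for n in("scene","top"):
    im=ctrl.get_image(n); cv2.imwrite(f"pics/{n}0.png",im[:,:,::-1]); print(n,ctrl.camera_model(n))
print(ctrl.get_state(),ctrl.tip_reach)
E
```

```text
pics
scene {'mtx': array([[436.39480348,   0.        , 325.69113661],
       [  0.        , 436.39480348, 247.65701061],
       [  0.        ,   0.        ,   1.        ]]), 'xyz': array([1.29031776, 0.20931893, 0.63282069]), 'orientation': array([0.68793368, 0.90361304, 1.69910953])}
top {'mtx': array([[524.40072487,   0.        , 318.60754057],
       [  0.        , 524.40072487, 247.63759443],
       [  0.        ,   0.        ,   1.        ]]), 'xyz': array([0.41397728, 0.02136548, 1.41875105]), 'orientation': array([ 0.07648643, -0.08557268, -1.59374402])}
{'time': 0.1, 'joint_positions': array([-1.20090795,  0.32178788, -0.0700771 ,  1.45153482,  0.0226288 ,
        1.37082363, -0.05691021]), 'qd': array([ 0.00080859, -0.00300593,  0.00083735, -0.0027829 , -0.0001234 ,
       -0.00157519,  0.00036154]), 'joint_torque': array([ 1.30447038e-04, -4.92571521e+01, -4.05498706e-01, -3.13396382e+01,
       -6.43212581e-02,  3.96320340e-02,  7.56140571e-05]), 'position': array([0.22630802, 0.60882758, 0.23555462]), 'tool_rot': array([-5.55869816e-01, -3.09182975e+00,  2.75947589e-03]), 'ft_force': array([ 0.2871266 ,  0.16877836, -0.24430368]), 'torque': array([ 0.01845952, -0.00214962,  0.012101  ]), 'grip_width': 0.9981008262183015} 0.014
```

View pics/scene0.png

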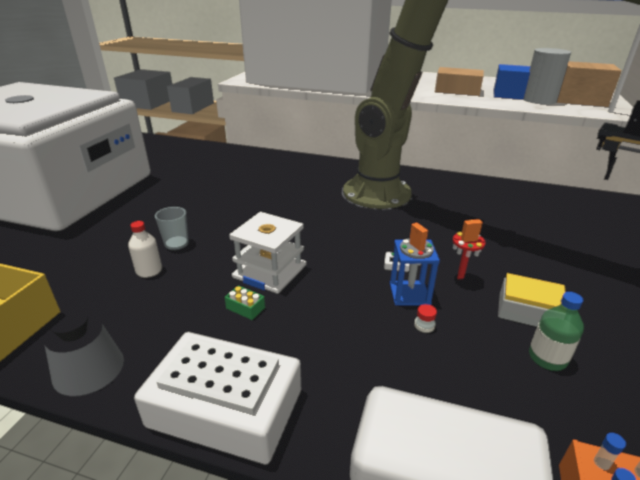

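View pics/top0.png

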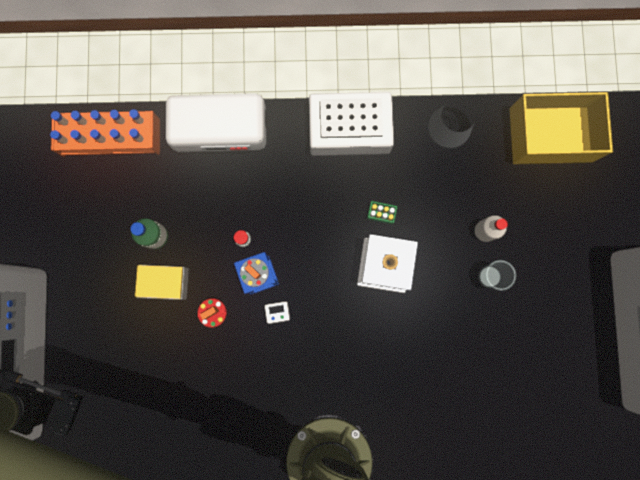

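Candidates for the rotor: the grey-disc rotor with an orange knob in the blue stand (top 255,270; scene 418,240), and the red-disc look-alike (top 211,313; scene 468,238). By the description I choose the one in the blue stand. Next I'll check it in a close crop.

```bash
cat > h.py <<'E'
import numpy as np, cv2
from scipy.spatial.transform import Rotation as R
from bench import ctrl
def ray(n,uv):
    m=ctrl.camera_model(n);K=m['mtx']
    p=np.linalg.inv(K)@np.array([uv[0],uv[1],1.]);d=R.from_rotvec(m['orientation']).apply([p[0],-p[1],-p[2]])
    return np.array(m['xyz']),d
def onz(n,uv,z):
    o,d=ray(n,uv);return o+d*(z-o[2])/d[2]
def two(uvt,uvs):
    o1,d1=ray('top',uvt);o2,d2=ray('scene',uvs)
    A=np.c_[d1,-d2];t=np.linalg.lstsq(A,o2-o1,rcond=None)[0]
    a=o1+t[0]*d1;b=o2+t[1]*d2;return (a+b)/2,np.linalg.norm(a-b)
def proj(n,P):
    m=ctrl.camera_model(n);q=R.from_rotvec(m['orientation']).inv().apply(np.array(P)-m['xyz'])
    u=m['mtx']@np.array([q[0],-q[1],-q[2]]);return u[:2]/u[2]
E
python3 - <<'E'
import cv2,numpy as np
t=cv2.imread('pics/top0.png');s=cv2.imread('pics/scene0.png')
f=lambda im,x,y,w,h:cv2.resize(im[y:y+h,x:x+w],(400,300),interpolation=cv2.INTER_CUBIC)
a=np.vstack([np.hstack([f(t,205,240,80,60),f(t,345,225,80,60)]),np.hstack([f(s,370,210,120,90),f(s,210,200,120,90)])])
cv2.imwrite('pics/crop0.png',a)
E
```

```text
(no output)
```

View pics/crop0.png

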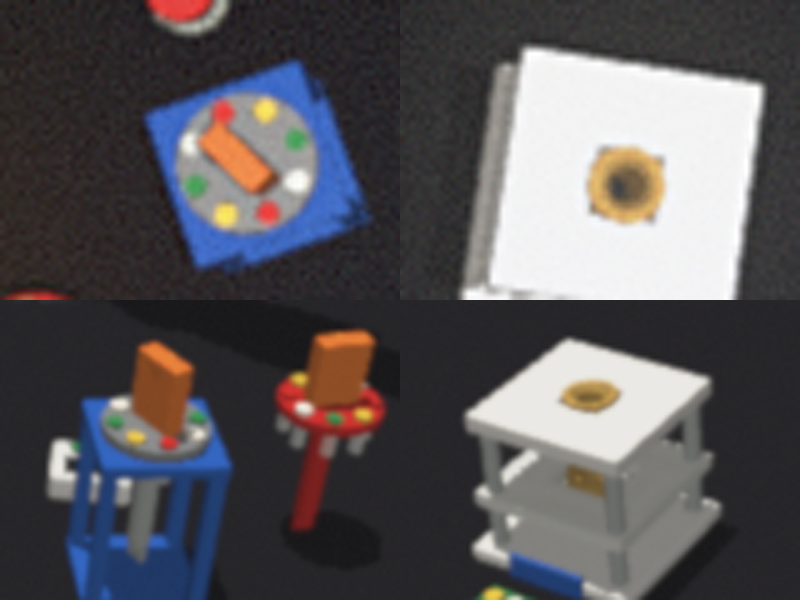

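The crop confirms it: grey disc with an orange bar in the blue stand, and the red look-alike is separate. The brass rim is at about (390,262) in the top view. Now I'll measure.

Run:
```python
from h import *
t=cv2.imread('pics/top0.png');s=cv2.imread('pics/scene0.png')
def blob(im,lo,hi,roi,scale=4):
    x,y,w,h=roi;c=cv2.resize(im[y:y+h,x:x+w],None,fx=scale,fy=scale,interpolation=cv2.INTER_CUBIC)
    hs=cv2.cvtColor(c,cv2.COLOR_BGR2HSV);m=cv2.inRange(hs,lo,hi)
    cs,_=cv2.findContours(m,cv2.RETR_EXTERNAL,cv2.CHAIN_APPROX_NONE);k=max(cs,key=cv2.contourArea)
    f=lambda p:(np.array(p)+.5)/scale-.5+np.array([x,y])
    return k,f
# knob top
for n,im,roi in(('top',t,(235,250,40,40)),('scene',s,(405,218,30,40))):
    x,y,w,h=roi
    hs=cv2.cvtColor(im[y:y+h,x:x+w],cv2.COLOR_BGR2HSV);v=hs[...,2][(hs[...,0]<15)&(hs[...,1]>150)]
    print(n,np.percentile(v,[5,25,50,75,95]))
for vmin in(100,190,210):
    k,f=blob(t,(4,130,vmin),(14,255,255),(235,250,40,40));(c,sz,a)=cv2.minAreaRect(k);print('knob top',vmin,f(c),np.array(sz)/4,a)
    box=f(cv2.boxPoints((c,sz,a)));P=np.array([onz('top',b,.176) for b in box]);print(P.round(4)[:,:2].tolist(),P.mean(0))
    e=[P[1]-P[0],P[2]-P[1]];L=max(e,key=np.linalg.norm);print([np.linalg.norm(q).round(4) for q in e],np.degrees(np.arctan2(L[1],L[0])))
# caps fit: circle through coloured caps
# brass
for n,im,roi in(('top',t,(375,248,32,30)),('scene',s,(250,218,36,22))):
    k,f=blob(im,(8,70,60),(30,255,255),roi)
    k=cv2.convexHull(k);c,sz,a=cv2.fitEllipse(k);uv=f(c);print('brass',n,uv,np.array(sz)/4,onz(n,uv,.122))
    globals()['b'+n]=uv
print(two(btop,bscene))
# disc: non-blue grey: invert blue
x,y,w,h=225,245,60,55
k,f=blob(t,(100,120,60),(125,255,255),(225,245,60,55));r=cv2.minAreaRect(k);print('stand',f(r[0]),onz('top',f(r[0]),.12),r[1],r[2])
c4=cv2.resize(t[y:y+h,x:x+w],None,fx=4,fy=4,interpolation=cv2.INTER_CUBIC);hs=cv2.cvtColor(c4,cv2.COLOR_BGR2HSV)
m=cv2.inRange(hs,(100,120,60),(125,255,255));mm=cv2.morphologyEx(m,cv2.MORPH_CLOSE,np.ones((3,3)))
inv=255-mm;nn,lab,st,ce=cv2.connectedComponentsWithStats(inv)
l=lab[(270-y)*4,(255-x)*4];print(st[l],f(ce[l]))
k=cv2.findContours((lab==l).astype(np.uint8),cv2.RETR_EXTERNAL,cv2.CHAIN_APPROX_NONE)[0][0];c,rr=cv2.minEnclosingCircle(k);e=cv2.fitEllipse(k);print('disc',f(c),rr/4,f(e[0]),np.array(e[1])/4,onz('top',f(e[0]),.126))
# plate
k,f=blob(t,(0,0,170),(180,40,255),(350,228,75,70));r=cv2.minAreaRect(k);print('plate',f(r[0]),onz('top',f(r[0]),.119),np.array(r[1])/4,r[2])
```

```text
top [193.75 227.25 235.   239.   241.  ]
scene [117.4 131.  133.  147.  229. ]
knob top 100 [251.75000191 271.12500381] [17.14733887  6.54073763] 45.0
[[0.4994, 0.1921], [0.5101, 0.1811], [0.4806, 0.1527], [0.47, 0.1638]] [0.4900419  0.17241925 0.176     ]
[np.float64(0.0154), np.float64(0.0409)] -136.09625679488883
knob top 190 [251.375 270.625] [15.5563488   6.36396122] 45.0
[[0.4994, 0.1916], [0.5098, 0.1808], [0.4831, 0.155], [0.4727, 0.1658]] [0.49124657 0.17329087 0.176     ]
[np.float64(0.015), np.float64(0.0371)] -136.0962568050029
knob top 210 [251.375 270.5  ] [15.0260191   6.18718433] 45.0
[[0.4994, 0.191], [0.5095, 0.1805], [0.4837, 0.1556], [0.4736, 0.1661]] [0.49154206 0.17328669 0.176     ]
[np.float64(0.0146), np.float64(0.0359)] -136.09625680500284
brass top [389.80660534 261.5485363 ] [15.39381599 15.52087784] [ 0.50872897 -0.1634931   0.122     ]
brass scene [266.57091522 228.1512804 ] [ 9.21837521 16.741436  ] [ 0.51186382 -0.16020004  0.122     ]
(array([ 0.50854414, -0.1628632 ,  0.11975716]), np.float64(0.001998169885260525))
stand [255.85286331 273.17074203] [0.48813213 0.1691207  0.12      ] (146.4791259765625, 147.79322814941406) 70.82098388671875
[   59    53   117   116 10618] [253.91031739 272.20533528]
disc [253.8926487  272.21216965] 14.643147468566895 [253.90903854 272.20671463] [28.74338722 28.94098282] [0.49028379 0.17319615 0.126     ]
plate [387.53644562 263.24326706] [ 0.50486529 -0.15811294  0.119     ] [53.69968033 52.53798294] 9.1805419921875
```

```bash
cat >> h.py <<'E'
def tgt(xyz,xang):
    """delta row (mm, rotvec) to reach TCP xyz, tool down, tool x at xang deg"""
    s=ctrl.get_state();Rc=R.from_rotvec(s['tool_rot'])
    a=np.radians(xang);X=[np.cos(a),np.sin(a),0];Z=[0,0,-1];Y=np.cross(Z,X)
    Rt=R.from_matrix(np.c_[X,Y,Z])
    return (Rc.inv().apply(np.array(xyz)-s['position'])*1000).round(1),(Rc.inv()*Rt).as_rotvec().round(4)
def st():
    s=ctrl.get_state();M=R.from_rotvec(s['tool_rot']).as_matrix()
    print('t',round(s['time'],2),'pos',s['position'].round(4),'xang',np.degrees(np.arctan2(M[1,0],M[0,0])).round(2),'z',M[:,2].round(4),'F',s['ft_force'].round(2),'T',s['torque'].round(3),'g',round(s['grip_width'],3),'q',s['joint_positions'].round(2))
E
python3 - <<'E'
from h import *
st();print(tgt([.4905,.173,.24],44))
print(onz('top',(211,313),.1),onz('top',(139,229),.15))
E
```

```text
t 0.1 pos [0.2263 0.6088 0.2356] xang 159.62 z [-5.0e-04 -1.7e-03 -1.0e+00] F [ 0.29  0.17 -0.24] T [ 0.018 -0.002  0.012] g 0.998 q [-1.2   0.32 -0.07  1.45  0.02  1.37 -0.06]
(array([-399.5, -316.5,   -3.8]), array([-1.0000e-03,  1.9000e-03,  2.0179e+00]))
[0.39265726 0.28439165 0.1       ] [0.60108275 0.44896022 0.15      ]
```

```bash
python3 -m handwheel '[[-399.5,-316.5,-3.8,0,0,2.018,-1],[-399.5,-316.5,-3.8,0,0,2.018,-1],[-399.5,-316.5,-3.8,0,0,2.018,-1],[-399.5,-316.5,-3.8,0,0,2.018,-1],[-399.5,-316.5,-3.8,0,0,2.018,-1],[-399.5,-316.5,-3.8,0,0,2.018,-1],[-399.5,-316.5,-3.8,0,0,2.018,-1],[-399.5,-316.5,-3.8,0,0,2.018,-1],[-399.5,-316.5,-3.8,0,0,2.018,-1],[-399.5,-316.5,-3.8,0,0,2.018,-1],[-399.5,-316.5,-3.8,0,0,2.018,-1],[-399.5,-316.5,-3.8,0,0,2.018,-1]]'
python3 - <<'E'
from h import *
st();print(tgt([.4905,.173,.24],44))
for n in("scene","top"): cv2.imwrite(f"pics/{n}1.png",ctrl.get_image(n)[:,:,::-1])
t=cv2.imread('pics/top1.png');s=cv2.imread('pics/scene1.png')
f=lambda im,x,y,w,h:cv2.resize(im[y:y+h,x:x+w],(400,300),interpolation=cv2.INTER_CUBIC)
cv2.imwrite('pics/crop1.png',np.hstack([f(t,205,225,120,90),f(s,350,170,160,120)]))
E
```

```text
time: 1.6
position: [0.4904, 0.1733, 0.24]
tool_rot: [2.912, 1.179, -0.001]
ft_force: [0.2, -0.1, 0.4]
grip_width: 0.997
t 1.6 pos [0.4904 0.1733 0.24  ] xang 44.08 z [-6.e-04 -3.e-04 -1.e+00] F [ 0.17 -0.14  0.42] T [-0.108  0.069 -0.014] g 0.997 q [-0.77  0.04  0.39  1.78 -0.01  1.33 -1.18]
(array([-0.2,  0.3, -0. ]), array([-0.0002,  0.0007,  0.0014]))
```

View pics/crop1.png

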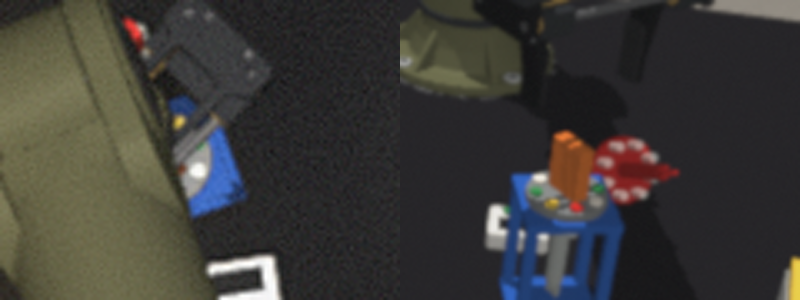

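View pics/scene1.png

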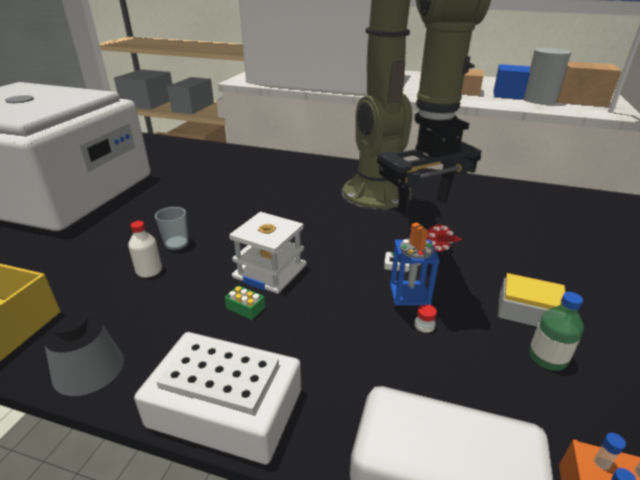

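View pics/top1.png

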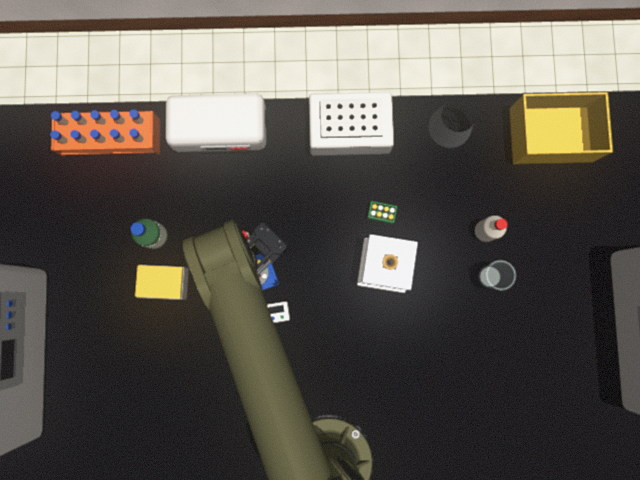

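Run:
```python
import cv2,numpy as np
from h import *
s=cv2.imread('pics/scene0.png');s1=cv2.imread('pics/scene1.png')
f=lambda im,x,y,w,h:cv2.resize(im[y:y+h,x:x+w],(400,300),interpolation=cv2.INTER_CUBIC)
cv2.imwrite('pics/crop1b.png',np.hstack([f(s,430,210,100,75),f(s1,430,210,100,75)]))
# red disc centre/ knob top / spindle tip initial by two views
print('knobtop?',two((209,311),(471.5,222)))
print('disc',two((212,313),(469,241)))
print('tip at z0', onz('scene',(462,279),0))
```

```text
knobtop? (array([0.39837713, 0.27939813, 0.1553704 ]), np.float64(0.002536126219145414))
disc (array([0.39257953, 0.28318627, 0.10300517]), np.float64(0.0036888052298429345))
tip at z0 [0.39874434 0.28840963 0.        ]
```

View pics/crop1b.png

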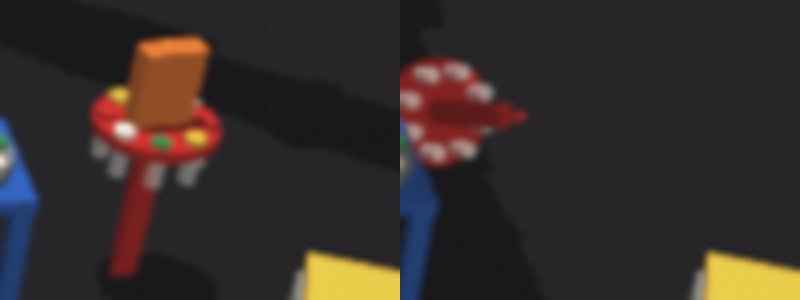

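Run:
```python
from h import *
im=ctrl.get_image('scene')[:,:,::-1];cv2.imwrite('pics/scene2.png',im)
s1=cv2.imread('pics/scene1.png');s0=cv2.imread('pics/scene0.png')
f=lambda im,x,y,w,h:cv2.resize(im[y:y+h,x:x+w],(400,300),interpolation=cv2.INTER_CUBIC)
r=(385,200,96,72)
cv2.imwrite('pics/crop2.png',np.vstack([np.hstack([f(s0,*r),f(s1,*r)]),np.hstack([f(im,*r),f(im,*r)])]))
for uv in((438,238),(461,239),(417,230)):print(onz('scene',uv,.035))
print('exp knob top',proj('scene',(.4905,.173,.176)),'expected vertical red',[proj('scene',(.394,.285,z)) for z in(0,.1,.157)])
st()
```

```text
[0.28673447 0.21733523 0.035     ]
[0.27306141 0.27466493 0.035     ]
[0.2632422  0.16036013 0.035     ]
exp knob top [418.42549554 226.51969415] expected vertical red [array([460.61765477, 277.58604407]), array([468.69718508, 242.57829155]), array([473.71629037, 220.8310378 ])]
t 1.75 pos [0.4905 0.1735 0.2402] xang 44.13 z [-3.e-04 -1.e-04 -1.e+00] F [-0.78 -0.46  0.09] T [-0.094  0.115 -0.005] g 0.998 q [-0.77  0.04  0.39  1.78 -0.01  1.33 -1.18]
```

View pics/crop2.png

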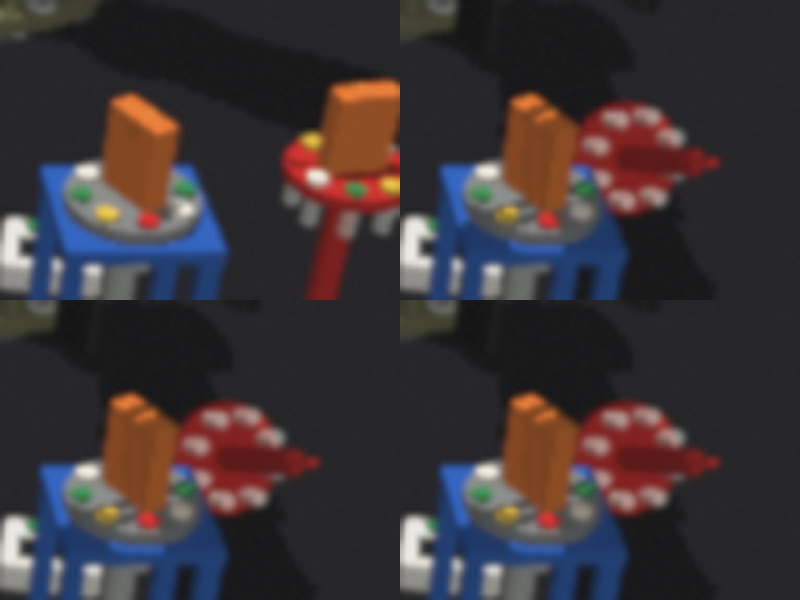

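The red look-alike is now lying down, with its disc at scene (438,238), roughly (0.29, 0.22). It had been standing free on its tongue and toppled during the approach. My fingertips stayed at about 0.22 m, above its 0.157 m top, so I can't tell why it fell. It lies clear of the stand and I'll leave it alone. The grey rotor hasn't moved (knob top at scene 418,226, as predicted), so I'm descending to grip it.

```bash
python3 -m handwheel '[[0,0.4,25,0,0,0,-1],[0,0.4,50,0,0,0,-1],[0,0.4,70,0,0,0,-1],[0,0.4,82,0,0,0,-1],[0,0.4,87,0,0,0,-1],[0,0.4,87,0,0,0,-1]]' 30
python3 -m handwheel '[[0,0,0,0,0,0,0.3],[0,0,0,0,0,0,1],[0,0,0,0,0,0,1],[0,0,0,0,0,0,1],[0,0,0,0,0,0,1],[0,0,0,0,0,0,1]]' 30
python3 -c "
from h import *
st()"
```

```text
time: 2.5
position: [0.4911, 0.1733, 0.1536]
tool_rot: [-2.913, -1.177, -0.001]
ft_force: [-0.5, -0.7, -0.1]
grip_width: 0.997
time: 3.25
position: [0.491, 0.1732, 0.1534]
tool_rot: [-2.913, -1.177, -0.0]
ft_force: [-0.2, 0.2, -0.4]
grip_width: 0.403
t 3.25 pos [0.491  0.1732 0.1534] xang 43.99 z [ 1.e-04  1.e-04 -1.e+00] F [-0.18  0.18 -0.36] T [-0.086  0.141  0.044] g 0.403 q [-0.76  0.1   0.39  1.89 -0.04  1.16 -1.15]
```

```bash
python3 -m handwheel '[[0,0,0,0,0,0,1],[0,0,0,0,0,0,1],[0,0,0,0,0,0,1],[0,0,0,0,0,0,1],[0,0,0,0,0,0,1],[0,0,0,0,0,0,1]]' 30
python3 -c "
from h import *
st()"
```

```text
time: 4.0
position: [0.4907, 0.1737, 0.1534]
tool_rot: [-2.912, -1.177, 0.0]
ft_force: [-1.5, 2.7, 0.7]
grip_width: 0.159
t 4.0 pos [0.4907 0.1737 0.1534] xang 44.01 z [-4.e-04  6.e-04 -1.e+00] F [-1.46  2.7   0.72] T [ 0.468  0.55  -0.037] g 0.159 q [-0.76  0.1   0.39  1.89 -0.04  1.16 -1.15]
```

```bash
python3 -m handwheel '[[0,0,0,0,0,0,1],[0,0,-4,0,0,0,1],[0,0,-10,0,0,0,1],[0,0,-20,0,0,0,1],[0,0,-20,0,0,0,1]]' 45
python3 -m handwheel '[[0,0,-20,0,0,0,1],[0,0,-40,0,0,0,1],[0,0,-60,0,0,0,1],[0,0,-80,0,0,0,1],[0,0,-100,0,0,0,1],[0,0,-106,0,0,0,1],[0,0,-106,0,0,0,1]]'
python3 - <<'E'
from h import *
st();print(tgt([.5095,-.1620,.280],44))
for n in("scene","top"): cv2.imwrite(f"pics/{n}3.png",ctrl.get_image(n)[:,:,::-1])
t=cv2.imread('pics/top3.png');s=cv2.imread('pics/scene3.png')
f=lambda im,x,y,w,h:cv2.resize(im[y:y+h,x:x+w],(400,300),interpolation=cv2.INTER_CUBIC)
cv2.imwrite('pics/crop3.png',np.hstack([f(t,205,225,120,90),f(s,350,150,160,120)]))
E
```

```text
time: 4.62
position: [0.4919, 0.1732, 0.1746]
tool_rot: [-2.913, -1.176, -0.004]
ft_force: [0.8, 0.6, -3.5]
grip_width: 0.155
time: 5.5
position: [0.4909, 0.1731, 0.2792]
tool_rot: [-2.913, -1.177, -0.0]
ft_force: [0.1, 0.4, -3.9]
grip_width: 0.155
t 5.5 pos [0.4909 0.1731 0.2792] xang 43.99 z [ 1.e-04  0.e+00 -1.e+00] F [ 0.13  0.45 -3.89] T [-0.047  0.118  0.014] g 0.155 q [-0.77  0.02  0.39  1.72 -0.01  1.41 -1.18]
(array([-219.4,  254. ,   -0.8]), array([ 0.    , -0.0001, -0.0001]))
```

View pics/crop3.png

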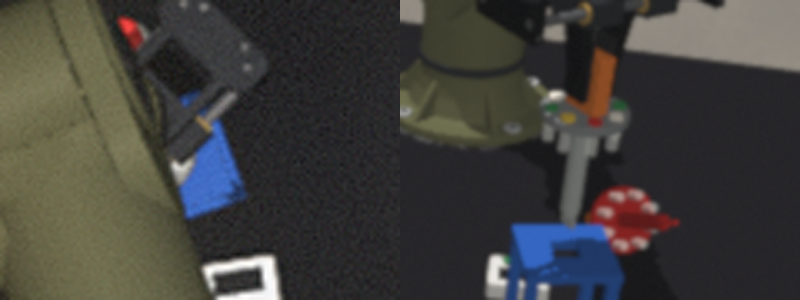

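The rotor hangs upright from the gripper, with its tip clear above the stand. I'm carrying it over to the mixer.

```bash
python3 -m handwheel '[[-10,12,-1,0,0,0,1],[-33,38,-1,0,0,0,1],[-60,70,-1,0,0,0,1],[-87,101,-1,0,0,0,1],[-114,132,-1,0,0,0,1],[-141,164,-1,0,0,0,1],[-168,195,-1,0,0,0,1],[-192,222,-1,0,0,0,1],[-210,243,-1,0,0,0,1],[-219.4,254,-1,0,0,0,1],[-219.4,254,-1,0,0,0,1],[-219.4,254,-1,0,0,0,1]]'
python3 - <<'E'
from h import *
st();print(tgt([.5095,-.1620,.280],44))
for n in("scene","top"): cv2.imwrite(f"pics/{n}4.png",ctrl.get_image(n)[:,:,::-1])
t=cv2.imread('pics/top4.png');s=cv2.imread('pics/scene4.png')
f=lambda im,x,y,w,h:cv2.resize(im[y:y+h,x:x+w],(400,300),interpolation=cv2.INTER_CUBIC)
cv2.imwrite('pics/crop4.png',np.hstack([f(t,325,210,120,90),f(s,215,160,120,90)]))
E
```

```text
time: 7.1
position: [0.5096, -0.1604, 0.2801]
tool_rot: [-2.911, -1.179, -0.0]
ft_force: [0.8, 0.4, -3.2]
grip_width: 0.162
t 7.1 pos [ 0.5096 -0.1604  0.2801] xang 44.1 z [-4.0e-04  1.1e-03 -1.0e+00] F [ 0.76  0.4  -3.21] T [-0.013  0.11  -0.059] g 0.162 q [-0.44  0.05  0.73  1.69 -0.04  1.41 -0.51]
(array([-1.2,  1. ,  0.1]), array([-0.0011, -0.0004,  0.0017]))
```

View pics/crop4.png

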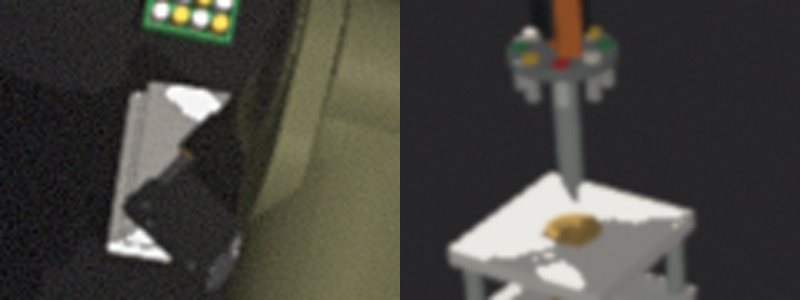

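View pics/scene4.png

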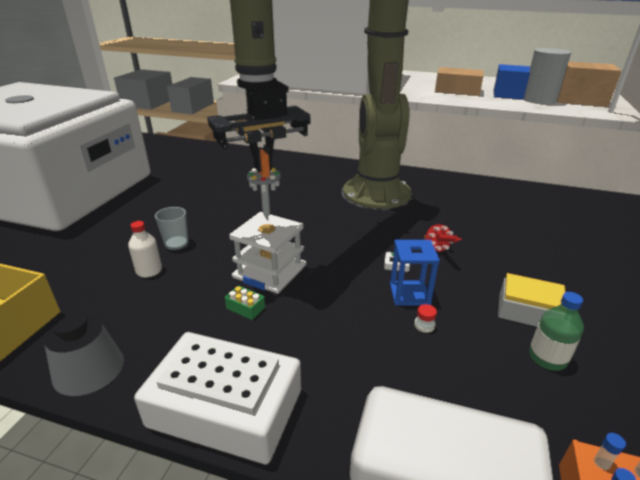

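Run:
```python
from h import *
s=cv2.imread('pics/scene4.png')
c=cv2.resize(s[180:226,250:285],None,fx=8,fy=8,interpolation=cv2.INTER_CUBIC);g=cv2.cvtColor(c,cv2.COLOR_BGR2GRAY)
for y in (186,190,195,200,204,208,211,213,215,217,218):
    r=g[int((y-180+.5)*8)];i=np.where(r>65)[0];
    # contiguous run around the strongest
    b=np.where(r>65,1,0);d=np.diff(np.r_[0,b,0]);a,e=np.where(d==1)[0],np.where(d==-1)[0]
    print(y,[((p+q-1)/2/8-.44+250, (q-p)/8) for p,q in zip(a,e) if q-p>8])
for x,y in((.5096,-.1604),):
    for z in(.2466,.22,.20,.18,.1626,.1566,.146):print(z,proj('scene',(x,y,z)))
print('bore .122 (.5087,-.1635)',proj('scene',(.5087,-.1635,.122)),'meas 266.6,228.2'); print(proj('scene',(.5187,-.1635,.122)),proj('scene',(.5087,-.1535,.122)))
```

```text
186 [(np.float64(253.185), np.float64(7.375)), (np.float64(263.935), np.float64(8.125)), (np.float64(273.6225), np.float64(7.25))]
190 [(np.float64(254.435), np.float64(3.375)), (np.float64(264.1225), np.float64(8.0)), (np.float64(272.8725), np.float64(2.25))]
195 [(np.float64(264.6225), np.float64(7.75))]
200 [(np.float64(264.9975), np.float64(7.75))]
204 [(np.float64(265.1225), np.float64(7.75))]
208 [(np.float64(265.4975), np.float64(7.5))]
211 [(np.float64(263.8725), np.float64(11.25))]
213 [(np.float64(262.8725), np.float64(15.0))]
215 [(np.float64(265.06), np.float64(25.125))]
217 [(np.float64(267.3725), np.float64(34.25))]
218 [(np.float64(266.9975), np.float64(35.0))]
0.2466 [263.3309071  177.10027354]
0.22 [264.1335521  188.51196622]
0.2 [264.72075718 196.86061833]
0.18 [265.29451473 205.01807878]
0.1626 [265.78310085 211.96460509]
0.1566 [265.94935156 214.32829261]
0.146 [266.24032306 218.46521161]
bore .122 (.5087,-.1635) [265.78608928 227.24233143] meas 266.6,228.2
[264.01524972 229.39137455] [269.85020166 227.94545332]
```

The scene view puts the spindle axis where the kinematics say, to within 0.1 px. The bore is at about (0.5095, -0.162), with the two views about 2 mm apart, which the flare can absorb. I'm lowering the tip to just above the rim.

```bash
python3 -m handwheel '[[0,0,6,0,0,0,1],[0,0,12,0,0,0,1],[0,0,17,0,0,0,1],[0,0,19,0,0,0,1],[0,0,19,0,0,0,1],[0,0,19,0,0,0,1]]'
python3 - <<'E'
from h import *
st();print(tgt([.5095,-.1620,.261],44))
s=ctrl.get_image('scene')[:,:,::-1];st()
f=lambda im,x,y,w,h:cv2.resize(im[y:y+h,x:x+w],(800,600),interpolation=cv2.INTER_CUBIC)
cv2.imwrite('pics/crop5.png',f(s,235,195,64,48))
E
```

```text
time: 7.95
position: [0.5097, -0.162, 0.2615]
tool_rot: [2.913, 1.176, 0.001]
ft_force: [-0.4, -0.5, -4.0]
grip_width: 0.157
t 7.95 pos [ 0.5097 -0.162   0.2615] xang 43.99 z [ 4.e-04  0.e+00 -1.e+00] F [-0.39 -0.45 -4.01] T [-0.11   0.12  -0.024] g 0.157 q [-0.44  0.06  0.73  1.72 -0.04  1.37 -0.5 ]
(array([-0.1, -0.1,  0.5]), array([ 0.0003, -0.0004, -0.0002]))
t 8.0 pos [ 0.5097 -0.162   0.2616] xang 43.99 z [ 5.e-04 -0.e+00 -1.e+00] F [-0.13 -0.62 -4.08] T [-0.106  0.099  0.004] g 0.156 q [-0.44  0.06  0.73  1.72 -0.04  1.37 -0.5 ]
```

View pics/crop5.png

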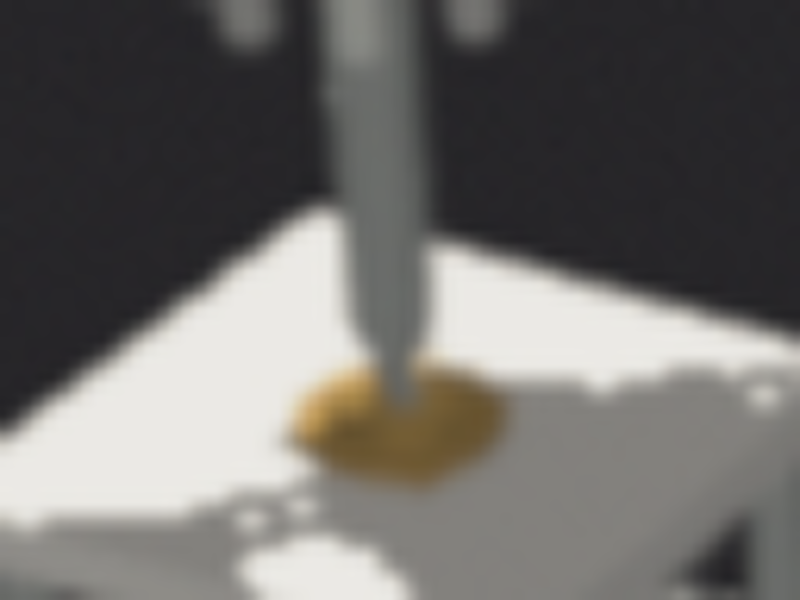

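Tip (scene about 267,227) is centred over the brass rim. Now feeling down in small steps.

```bash
python3 -m handwheel '[[0,0,2,0,0,0,1],[0,0,4,0,0,0,1],[0,0,6,0,0,0,1],[0,0,8,0,0,0,1],[0,0,8,0,0,0,1]]'
python3 -c "
from h import *
st()"
python3 -m handwheel '[[0,0,1,0,0,0,1],[0,0,2,0,0,0,1],[0,0,3,0,0,0,1],[0,0,3,0,0,0,1]]'
python3 -c "
from h import *
st()"
```

```text
time: 8.62
position: [0.5094, -0.1619, 0.2531]
tool_rot: [-2.913, -1.177, 0.0]
ft_force: [0.4, 0.1, -2.8]
grip_width: 0.158
t 8.62 pos [ 0.5094 -0.1619  0.2531] xang 43.99 z [-3.e-04  1.e-04 -1.e+00] F [ 0.44  0.05 -2.78] T [-0.064  0.054  0.008] g 0.158 q [-0.44  0.07  0.73  1.74 -0.04  1.36 -0.5 ]
time: 9.12
position: [0.5095, -0.1619, 0.2502]
tool_rot: [-2.913, -1.177, 0.0]
ft_force: [-0.1, -0.6, -3.8]
grip_width: 0.163
t 9.12 pos [ 0.5095 -0.1619  0.2502] xang 43.99 z [-1.e-04  1.e-04 -1.e+00] F [-0.12 -0.59 -3.8 ] T [-0.074  0.132 -0.066] g 0.163 q [-0.44  0.07  0.73  1.74 -0.05  1.35 -0.5 ]
```

```bash
python3 -m handwheel '[[0,0,2,0,0,0,1],[0,0,4,0,0,0,1],[0,0,6,0,0,0,1],[0,0,8,0,0,0,1],[0,0,8,0,0,0,1]]'
python3 -c "
from h import *
st()"
python3 -m handwheel '[[0,0,1,0,0,0,1],[0,0,2,0,0,0,1],[0,0,3,0,0,0,1],[0,0,4,0,0,0,1],[0,0,4,0,0,0,1]]'
python3 -c "
from h import *
st()"
```

```text
time: 9.75
position: [0.5094, -0.1619, 0.2421]
tool_rot: [-2.913, -1.177, 0.0]
ft_force: [-1.2, 0.3, -4.1]
grip_width: 0.157
t 9.75 pos [ 0.5094 -0.1619  0.2421] xang 43.99 z [-4.e-04  1.e-04 -1.e+00] F [-1.15  0.33 -4.06] T [-0.146  0.124  0.002] g 0.157 q [-0.44  0.07  0.74  1.75 -0.05  1.34 -0.49]
time: 10.38
position: [0.5095, -0.1619, 0.2383]
tool_rot: [-2.913, -1.177, 0.0]
ft_force: [-0.1, 1.4, -3.4]
grip_width: 0.156
t 10.38 pos [ 0.5095 -0.1619  0.2383] xang 44.0 z [-1.e-04  1.e-04 -1.e+00] F [-0.12  1.4  -3.38] T [-0.125  0.143 -0.02 ] g 0.156 q [-0.44  0.08  0.74  1.76 -0.05  1.33 -0.49]
```

```bash
python3 -m handwheel '[[0,0,1,0,0,0,1],[0,0,2,0,0,0,1],[0,0,3,0,0,0,1],[0,0,3,0,0,0,1]]'
python3 -c "
from h import *
st()"
python3 -m handwheel '[[0,0,1,0,0,0,1],[0,0,2,0,0,0,1],[0,0,3,0,0,0,1],[0,0,3,0,0,0,1]]'
python3 -c "
from h import *
st()"
```

```text
time: 10.88
position: [0.5095, -0.162, 0.2354]
tool_rot: [-2.913, -1.177, -0.0]
ft_force: [-0.6, 0.5, -3.4]
grip_width: 0.159
t 10.88 pos [ 0.5095 -0.162   0.2354] xang 43.99 z [ 0.  0. -1.] F [-0.57  0.47 -3.41] T [-0.112  0.146 -0.019] g 0.159 q [-0.44  0.08  0.74  1.76 -0.05  1.32 -0.49]
time: 11.38
position: [0.5093, -0.162, 0.232]
tool_rot: [-2.913, -1.177, 0.001]
ft_force: [0.2, -0.7, -4.1]
grip_width: 0.159
t 11.38 pos [ 0.5093 -0.162   0.232 ] xang 43.99 z [-5.e-04  0.e+00 -1.e+00] F [ 0.15 -0.67 -4.1 ] T [-0.187  0.387  0.017] g 0.159 q [-0.43  0.08  0.74  1.77 -0.06  1.32 -0.49]
```

```bash
python3 -m handwheel '[[0,0,1,0,0,0,1],[0,0,2,0,0,0,1],[0,0,3,0,0,0,1],[0,0,3,0,0,0,1]]'
python3 -c "
from h import *
st()"
python3 -m handwheel '[[0,0,1,0,0,0,1],[0,0,2,0,0,0,1],[0,0,3,0,0,0,1],[0,0,4,0,0,0,1],[0,0,4,0,0,0,1]]'
python3 -c "
from h import *
st()"
```

```text
time: 11.88
position: [0.5094, -0.1619, 0.2292]
tool_rot: [-2.913, -1.177, 0.0]
ft_force: [-1.5, -0.1, -4.0]
grip_width: 0.161
t 11.88 pos [ 0.5094 -0.1619  0.2292] xang 43.99 z [-3.e-04  0.e+00 -1.e+00] F [-1.55 -0.13 -4.  ] T [-0.209  0.53   0.011] g 0.161 q [-0.43  0.08  0.74  1.77 -0.06  1.31 -0.49]
time: 12.5
position: [0.5094, -0.162, 0.2252]
tool_rot: [-2.913, -1.176, 0.0]
ft_force: [-1.7, -1.1, -3.0]
grip_width: 0.154
t 12.5 pos [ 0.5094 -0.162   0.2252] xang 43.99 z [-2.e-04  0.e+00 -1.e+00] F [-1.73 -1.05 -3.02] T [-0.175  0.669  0.017] g 0.154 q [-0.43  0.09  0.74  1.78 -0.06  1.3  -0.49]
```

Light side load is building towards -x, about 1.7 N, so I'm shifting about 0.7 mm that way to relieve it.

```bash
python3 -m handwheel '[[-0.6,-0.4,0,0,0,0,1],[-0.6,-0.4,0,0,0,0,1],[-0.6,-0.4,0,0,0,0,1]]'
python3 -c "
from h import *
st()"
python3 -m handwheel '[[0,0,1,0,0,0,1],[0,0,2.5,0,0,0,1],[0,0,4,0,0,0,1],[0,0,5,0,0,0,1],[0,0,5,0,0,0,1]]'
python3 -c "
from h import *
st()"
```

```text
time: 12.88
position: [0.5091, -0.162, 0.2254]
tool_rot: [2.913, 1.177, 0.001]
ft_force: [-0.5, 0.8, -4.5]
grip_width: 0.156
t 12.88 pos [ 0.5091 -0.162   0.2254] xang 44.0 z [ 6.e-04  1.e-04 -1.e+00] F [-0.54  0.8  -4.54] T [-0.177  0.216 -0.032] g 0.156 q [-0.43  0.08  0.74  1.78 -0.06  1.3  -0.49]
time: 13.5
position: [0.5089, -0.162, 0.2203]
tool_rot: [-2.913, -1.177, -0.0]
ft_force: [-0.6, 0.3, -3.3]
grip_width: 0.157
t 13.5 pos [ 0.5089 -0.162   0.2203] xang 43.99 z [ 2.e-04  1.e-04 -1.e+00] F [-0.59  0.26 -3.31] T [-0.067  0.158  0.057] g 0.157 q [-0.43  0.09  0.74  1.79 -0.06  1.29 -0.48]
```

```bash
python3 -m handwheel '[[0,0,2,0,0,0,1],[0,0,5,0,0,0,1],[0,0,8,0,0,0,1],[0,0,10,0,0,0,1],[0,0,10,0,0,0,1]]'
python3 -c "
from h import *
st()"
python3 -m handwheel '[[0,0,2,0,0,0,1],[0,0,5,0,0,0,1],[0,0,8,0,0,0,1],[0,0,11,0,0,0,1],[0,0,13,0,0,0,1],[0,0,13,0,0,0,1]]'
python3 -c "
from h import *
st()"
```

```text
time: 14.12
position: [0.5087, -0.162, 0.2101]
tool_rot: [-2.913, -1.177, 0.0]
ft_force: [-0.4, 0.3, -3.6]
grip_width: 0.156
t 14.12 pos [ 0.5087 -0.162   0.2101] xang 43.99 z [-3.e-04  1.e-04 -1.e+00] F [-0.4   0.33 -3.61] T [-0.091  0.155 -0.01 ] g 0.156 q [-0.43  0.1   0.74  1.8  -0.07  1.27 -0.48]
time: 14.88
position: [0.5087, -0.162, 0.1972]
tool_rot: [-2.913, -1.177, 0.0]
ft_force: [-0.5, 0.0, -3.3]
grip_width: 0.155
t 14.88 pos [ 0.5087 -0.162   0.1972] xang 43.99 z [-3.e-04  1.e-04 -1.e+00] F [-0.45  0.03 -3.25] T [-0.09   0.093  0.006] g 0.155 q [-0.43  0.11  0.74  1.82 -0.08  1.25 -0.47]
```

```bash
python3 -m handwheel '[[0,0,1,0,0,0,1],[0,0,2,0,0,0,1],[0,0,3,0,0,0,1],[0,0,4,0,0,0,1],[0,0,5,0,0,0,1],[0,0,5,0,0,0,1]]'
python3 -c "
from h import *
st()"
python3 -m handwheel '[[0,0,1,0,0,0,1],[0,0,2,0,0,0,1],[0,0,3,0,0,0,1],[0,0,4,0,0,0,1],[0,0,5,0,0,0,1],[0,0,5,0,0,0,1]]'
python3 -c "
from h import *
st()"
```

```text
time: 15.62
position: [0.5088, -0.162, 0.1922]
tool_rot: [-2.913, -1.177, 0.0]
ft_force: [0.4, -0.1, -4.1]
grip_width: 0.156
t 15.62 pos [ 0.5088 -0.162   0.1922] xang 43.99 z [-2.e-04  1.e-04 -1.e+00] F [ 0.44 -0.12 -4.06] T [-0.085  0.118  0.037] g 0.156 q [-0.43  0.11  0.74  1.82 -0.08  1.24 -0.47]
time: 16.38
position: [0.5088, -0.162, 0.1872]
tool_rot: [-2.913, -1.177, 0.0]
ft_force: [0.6, -0.8, -4.1]
grip_width: 0.161
t 16.38 pos [ 0.5088 -0.162   0.1872] xang 43.99 z [-2.e-04  1.e-04 -1.e+00] F [ 0.63 -0.82 -4.09] T [-0.119  0.12   0.032] g 0.161 q [-0.42  0.12  0.74  1.83 -0.08  1.23 -0.47]
```

```bash
python3 -m handwheel '[[0,0,1,0,0,0,1],[0,0,2,0,0,0,1],[0,0,3,0,0,0,1],[0,0,4,0,0,0,1],[0,0,5,0,0,0,1],[0,0,5,0,0,0,1]]'
python3 -c "
from h import *
st()"
python3 -m handwheel '[[0,0,1,0,0,0,1],[0,0,2,0,0,0,1],[0,0,3,0,0,0,1],[0,0,4,0,0,0,1],[0,0,4,0,0,0,1]]'
python3 -c "
from h import *
st()"
python3 -m handwheel '[[0,0,1,0,0,0,1],[0,0,2,0,0,0,1],[0,0,3,0,0,0,1],[0,0,4,0,0,0,1],[0,0,4,0,0,0,1]]'
python3 -c "
from h import *
st()"
```

```text
time: 17.12
position: [0.5088, -0.162, 0.1823]
tool_rot: [-2.913, -1.177, 0.0]
ft_force: [-0.5, 0.1, -4.0]
grip_width: 0.16
t 17.12 pos [ 0.5088 -0.162   0.1823] xang 44.0 z [-2.e-04  1.e-04 -1.e+00] F [-0.47  0.14 -4.04] T [-0.075  0.125 -0.011] g 0.16 q [-0.42  0.12  0.74  1.83 -0.09  1.22 -0.46]
time: 17.75
position: [0.5088, -0.1621, 0.1783]
tool_rot: [-2.913, -1.177, 0.0]
ft_force: [-0.3, -0.1, -3.9]
grip_width: 0.159
t 17.75 pos [ 0.5088 -0.1621  0.1783] xang 43.99 z [-1.e-04  0.e+00 -1.e+00] F [-0.3  -0.1  -3.91] T [-0.127  0.07  -0.008] g 0.159 q [-0.42  0.13  0.74  1.84 -0.09  1.21 -0.46]
time: 18.38
position: [0.5088, -0.1621, 0.1743]
tool_rot: [-2.913, -1.177, -0.0]
ft_force: [0.2, 0.1, -4.4]
grip_width: 0.155
t 18.38 pos [ 0.5088 -0.1621  0.1743] xang 43.99 z [ 0.  0. -1.] F [ 0.21  0.11 -4.39] T [-0.114  0.118 -0.035] g 0.155 q [-0.42  0.13  0.74  1.84 -0.09  1.2  -0.46]
```

```bash
python3 -m handwheel '[[0,0,1.5,0,0,0,1],[0,0,3,0,0,0,1],[0,0,4.5,0,0,0,1],[0,0,6,0,0,0,1],[0,0,8,0,0,0,1],[0,0,8,0,0,0,1]]'
python3 -c "
from h import *
st()"
python3 -m handwheel '[[0,0,1,0,0,0,1],[0,0,2,0,0,0,1],[0,0,3,0,0,0,1],[0,0,3,0,0,0,1]]'
python3 -c "
from h import *
st()"
```

```text
time: 19.12
position: [0.5089, -0.1621, 0.1661]
tool_rot: [2.913, 1.177, -0.0]
ft_force: [0.6, 0.0, -4.5]
grip_width: 0.159
t 19.12 pos [ 0.5089 -0.1621  0.1661] xang 43.99 z [ 1.e-04 -2.e-04 -1.e+00] F [ 0.57  0.01 -4.52] T [-0.311 -0.106 -0.033] g 0.159 q [-0.42  0.14  0.74  1.85 -0.1   1.19 -0.45]
time: 19.62
position: [0.5089, -0.1621, 0.1634]
tool_rot: [2.913, 1.177, 0.0]
ft_force: [0.3, -0.8, -2.8]
grip_width: 0.156
t 19.62 pos [ 0.5089 -0.1621  0.1634] xang 43.99 z [ 2.e-04  0.e+00 -1.e+00] F [ 0.3  -0.81 -2.77] T [-0.295 -0.052  0.01 ] g 0.156 q [-0.42  0.14  0.74  1.86 -0.1   1.18 -0.45]
```

```bash
python3 -m handwheel '[[0,0,0.5,0,0,0,1],[0,0,1,0,0,0,1],[0,0,1.5,0,0,0,1],[0,0,1.5,0,0,0,1]]'
python3 -c "
from h import *
st()"
```

```text
time: 20.12
position: [0.509, -0.1621, 0.162]
tool_rot: [2.913, 1.177, 0.001]
ft_force: [-0.1, -1.3, -0.2]
grip_width: 0.156
t 20.12 pos [ 0.509  -0.1621  0.162 ] xang 43.99 z [ 4.e-04  0.e+00 -1.e+00] F [-0.1  -1.27 -0.2 ] T [-0.333  0.044 -0.023] g 0.156 q [-0.42  0.14  0.74  1.86 -0.1   1.18 -0.45]
```

Contact with the sprung coupling: the force is up by about 3.7 N and the disc stands about 6.6 mm proud, so the tongue is on top and not in a slot. I'll turn it while pressing lightly.

```bash
for i in 1 2; do python3 -m handwheel '[[0,0,0,0,0,0.06,1],[0,0,0,0,0,0.12,1],[0,0,0,0,0,0.17,1],[0,0,0,0,0,0.17,1]]' >/dev/null
python3 -c "
from h import *
st()"; done
```

```text
t 20.62 pos [ 0.5089 -0.1622  0.1619] xang 34.28 z [ 2.e-04 -1.e-04 -1.e+00] F [ 0.77 -0.27 -0.89] T [-0.39  -0.007  0.062] g 0.158 q [-0.43  0.15  0.75  1.86 -0.11  1.18 -0.61]
t 21.12 pos [ 0.5089 -0.1622  0.1619] xang 24.59 z [ 2.e-04 -2.e-04 -1.e+00] F [ 0.77 -1.4   0.05] T [-0.36   0.03  -0.019] g 0.156 q [-0.44  0.15  0.77  1.86 -0.11  1.18 -0.78]
```

```bash
python3 -m handwheel '[[0,0,0,0,0,0.06,1],[0,0,0,0,0,0.12,1],[0,0,0,0,0,0.17,1],[0,0,0,0,0,0.17,1]]'
python3 -c "
from h import *
st()"
```

```text
time: 21.62
position: [0.5087, -0.162, 0.1616]
tool_rot: [-3.115, -0.407, 0.0]
ft_force: [0.7, -1.3, -3.1]
grip_width: 0.16
t 21.62 pos [ 0.5087 -0.162   0.1616] xang 14.87 z [-2.e-04  0.e+00 -1.e+00] F [ 0.73 -1.26 -3.13] T [-0.346 -0.075  0.001] g 0.16 q [-0.46  0.15  0.78  1.86 -0.11  1.18 -0.95]
```

```bash
python3 -m handwheel '[[0,0,0,0,0,0.06,1],[0,0,0,0,0,0.12,1],[0,0,0,0,0,0.17,1],[0,0,0,0,0,0.17,1]]'
python3 -c "
from h import *
st()"
```

```text
time: 22.12
position: [0.5085, -0.1619, 0.1614]
tool_rot: [-3.138, -0.141, 0.001]
ft_force: [0.7, -1.9, -3.7]
grip_width: 0.157
t 22.12 pos [ 0.5085 -0.1619  0.1614] xang 5.15 z [-7.e-04  1.e-04 -1.e+00] F [ 0.72 -1.91 -3.72] T [-0.328 -0.05  -0.019] g 0.157 q [-0.47  0.15  0.8   1.86 -0.12  1.18 -1.11]
```

The press force has vanished (fz back to the hanging weight), so the tongue has dropped into a slot. I'll ease the turn and side load, then lower slowly.

```bash
python3 -m handwheel '[[0,0.4,0,0,0,-0.04,1],[0,0.4,0.6,0,0,-0.04,1],[0,0.4,1.2,0,0,-0.04,1],[0,0.4,1.2,0,0,-0.04,1]]'
python3 -c "
from h import *
st()"
```

```text
time: 22.62
position: [0.5086, -0.1623, 0.1604]
tool_rot: [-3.135, -0.201, 0.001]
ft_force: [0.8, -0.1, -3.4]
grip_width: 0.156
t 22.62 pos [ 0.5086 -0.1623  0.1604] xang 7.33 z [-5.e-04  4.e-04 -1.e+00] F [ 0.76 -0.14 -3.45] T [-0.074  0.128 -0.008] g 0.156 q [-0.47  0.15  0.8   1.86 -0.12  1.18 -1.07]
```

```bash
python3 -m handwheel '[[0,0,0.5,0,0,0,1],[0,0,1,0,0,0,1],[0,0,1.5,0,0,0,1],[0,0,1.5,0,0,0,1]]'
python3 -c "
from h import *
st()"
```

```text
time: 23.12
position: [0.5088, -0.1625, 0.1591]
tool_rot: [-3.135, -0.201, 0.0]
ft_force: [-1.1, 0.8, -4.5]
grip_width: 0.157
t 23.12 pos [ 0.5088 -0.1625  0.1591] xang 7.32 z [-1.e-04  1.e-04 -1.e+00] F [-1.13  0.83 -4.51] T [-0.063  0.182  0.005] g 0.157 q [-0.47  0.15  0.8   1.86 -0.12  1.17 -1.07]
```

The disc is 3.7 mm proud with no press force, below the 4.5 mm floor for a tongue that isn't in a slot, so it is engaged.

```bash
python3 -m handwheel '[[0,0,0.5,0,0,0,1],[0,0,1,0,0,0,1],[0,0,1.5,0,0,0,1],[0,0,2,0,0,0,1],[0,0,2,0,0,0,1]]'
python3 -c "
from h import *
st()"
```

```text
time: 23.75
position: [0.5088, -0.1624, 0.1571]
tool_rot: [-3.135, -0.201, 0.0]
ft_force: [-0.3, 0.1, -4.0]
grip_width: 0.159
t 23.75 pos [ 0.5088 -0.1624  0.1571] xang 7.33 z [-0.e+00  1.e-04 -1.e+00] F [-0.26  0.07 -3.97] T [-0.061  0.175 -0.041] g 0.159 q [-0.47  0.16  0.8   1.87 -0.12  1.17 -1.07]
```

```bash
python3 -m handwheel '[[0,0,0.4,0,0,0,1],[0,0,0.8,0,0,0,1],[0,0,1.2,0,0,0,1],[0,0,1.2,0,0,0,1]]'
python3 -c "
from h import *
st()"
```

```text
time: 24.25
position: [0.5089, -0.1624, 0.1559]
tool_rot: [-3.135, -0.201, -0.0]
ft_force: [-0.2, -0.0, -2.7]
grip_width: 0.161
t 24.25 pos [ 0.5089 -0.1624  0.1559] xang 7.33 z [ 0.e+00  1.e-04 -1.e+00] F [-0.15 -0.01 -2.66] T [-0.048  0.178  0.008] g 0.161 q [-0.47  0.16  0.8   1.87 -0.12  1.17 -1.07]
```

```bash
python3 -m handwheel '[[0,0,0.3,0,0,0,1],[0,0,0.5,0,0,0,1],[0,0,0.5,0,0,0,1]]'
python3 -c "
from h import *
st()"
```

```text
time: 24.62
position: [0.5088, -0.1625, 0.1554]
tool_rot: [-3.135, -0.201, 0.0]
ft_force: [0.2, -0.2, -3.3]
grip_width: 0.154
t 24.62 pos [ 0.5088 -0.1625  0.1554] xang 7.32 z [-1.e-04  1.e-04 -1.e+00] F [ 0.15 -0.19 -3.26] T [-0.023  0.158  0.004] g 0.154 q [-0.47  0.16  0.8   1.87 -0.12  1.17 -1.07]
```

```bash
python3 -m handwheel '[[0,0,0.2,0,0,0,1],[0,0,0.3,0,0,0,1],[0,0,0.3,0,0,0,1]]'
python3 -c "
from h import *
st()"
```

```text
time: 25.0
position: [0.5089, -0.1625, 0.1554]
tool_rot: [-3.135, -0.2, -0.0]
ft_force: [-1.4, 1.2, -1.6]
grip_width: 0.159
t 25.0 pos [ 0.5089 -0.1625  0.1554] xang 7.32 z [ 2.e-04  2.e-04 -1.e+00] F [-1.45  1.24 -1.65] T [0.024 0.361 0.034] g 0.159 q [-0.47  0.16  0.8   1.87 -0.12  1.16 -1.07]
```

```bash
python3 -m handwheel '[[0,0,0.2,0,0,0,1],[0,0,0.4,0,0,0,1],[0,0,0.4,0,0,0,1]]'
python3 - <<'E'
from h import *
st()
s=ctrl.get_image('scene')[:,:,::-1]
f=lambda im,x,y,w,h:cv2.resize(im[y:y+h,x:x+w],(800,600),interpolation=cv2.INTER_CUBIC)
cv2.imwrite('pics/crop6.png',f(s,215,170,112,84));st()
E
```

```text
time: 25.38
position: [0.5089, -0.1625, 0.1553]
tool_rot: [-3.135, -0.201, -0.0]
ft_force: [-3.6, 0.1, 6.2]
grip_width: 0.158
t 25.38 pos [ 0.5089 -0.1625  0.1553] xang 7.32 z [ 2.e-04  4.e-04 -1.e+00] F [-3.6   0.08  6.18] T [0.18  0.936 0.004] g 0.158 q [-0.47  0.16  0.8   1.87 -0.12  1.16 -1.07]
t 25.43 pos [ 0.5089 -0.1625  0.1554] xang 7.32 z [ 3.e-04  4.e-04 -1.e+00] F [-2.77  1.05  6.44] T [0.174 0.959 0.001] g 0.159 q [-0.47  0.16  0.8   1.87 -0.12  1.16 -1.07]
```

View pics/crop6.png

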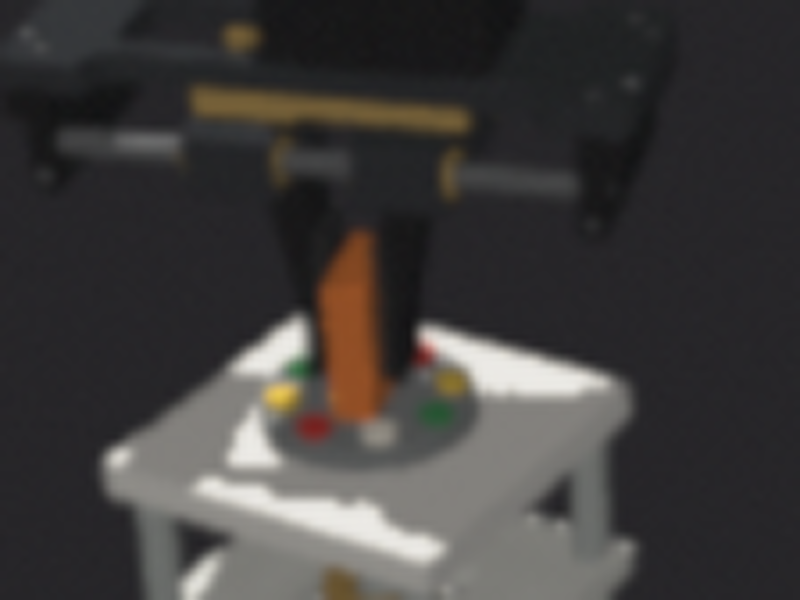

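It stops solid at TCP z 0.1554, exactly the expected seated height, with about 10 N of press, and the picture shows the disc down on the rim. I'm relieving the press and letting go.

```bash
python3 -m handwheel '[[0,0,-0.6,0,0,0,1],[0,0,-0.6,0,0,0,1],[0,0,-0.6,0,0,0,1]]' 
python3 -m handwheel '[[0,0,0,0,0,0,0.5],[0,0,0,0,0,0,0.2],[0,0,0,0,0,0,-0.2],[0,0,0,0,0,0,-0.6],[0,0,0,0,0,0,-0.6],[0,0,0,0,0,0,-0.6],[0,0,0,0,0,0,-0.6],[0,0,0,0,0,0,-0.6]]' 
python3 -c "
from h import *
st()"
```

```text
time: 25.8
position: [0.5089, -0.1625, 0.1554]
tool_rot: [-3.135, -0.201, -0.0]
ft_force: [-1.2, 0.1, 2.5]
grip_width: 0.156
time: 26.8
position: [0.5089, -0.1624, 0.1554]
tool_rot: [-3.135, -0.201, -0.0]
ft_force: [0.4, -0.7, 0.2]
grip_width: 0.795
t 26.8 pos [ 0.5089 -0.1624  0.1554] xang 7.33 z [ 1.e-04  1.e-04 -1.e+00] F [ 0.39 -0.71  0.15] T [-0.069  0.151 -0.003] g 0.795 q [-0.47  0.16  0.8   1.87 -0.12  1.16 -1.07]
```

```bash
python3 -m handwheel '[[0,0,-5,0,0,0,-0.6],[0,0,-20,0,0,0,-0.6],[0,0,-45,0,0,0,-0.6],[0,0,-75,0,0,0,-0.6],[0,0,-105,0,0,0,-0.6],[0,0,-120,0,0,0,-0.6],[0,-30,-120,0,0,0,-0.6],[0,-70,-120,0,0,0,-0.6],[0,-110,-120,0,0,0,-0.6],[0,-150,-120,0,0,0,-0.6],[0,-180,-120,0,0,0,-0.6],[0,-180,-120,0,0,0,-0.6]]'
python3 - <<'E'
from h import *
st()
for n in("scene","top"): cv2.imwrite(f"pics/{n}7.png",ctrl.get_image(n)[:,:,::-1])
t=cv2.imread('pics/top7.png');s=cv2.imread('pics/scene7.png')
f=lambda im,x,y,w,h:cv2.resize(im[y:y+h,x:x+w],(400,300),interpolation=cv2.INTER_CUBIC)
cv2.imwrite('pics/crop7.png',np.hstack([f(t,345,225,80,60),f(s,215,190,112,84)]))
E
```

```text
time: 28.3
position: [0.4854, 0.0188, 0.2752]
tool_rot: [-3.134, -0.209, 0.001]
ft_force: [-0.3, -0.2, 0.6]
grip_width: 0.801
t 28.3 pos [0.4854 0.0188 0.2752] xang 7.62 z [-6.e-04  4.e-04 -1.e+00] F [-0.31 -0.2   0.64] T [-0.101  0.151  0.031] g 0.801 q [-0.7  -0.08  0.58  1.8   0.04  1.4  -1.57]
```

View pics/crop7.png

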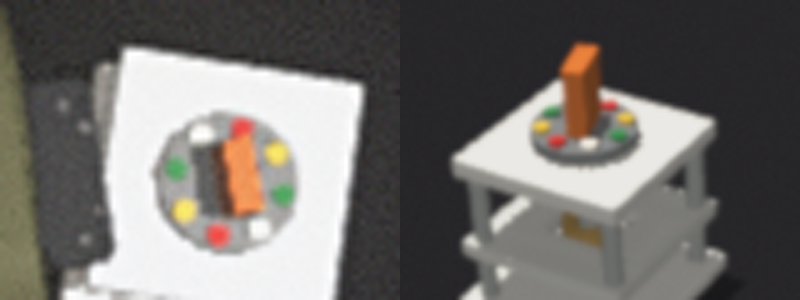

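View pics/scene7.png

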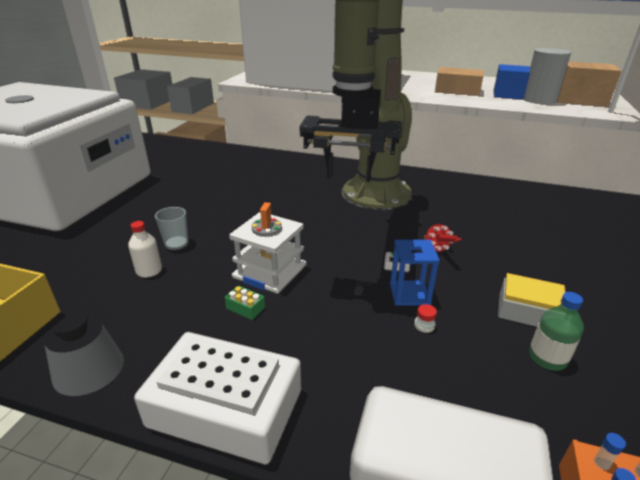

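View pics/top7.png

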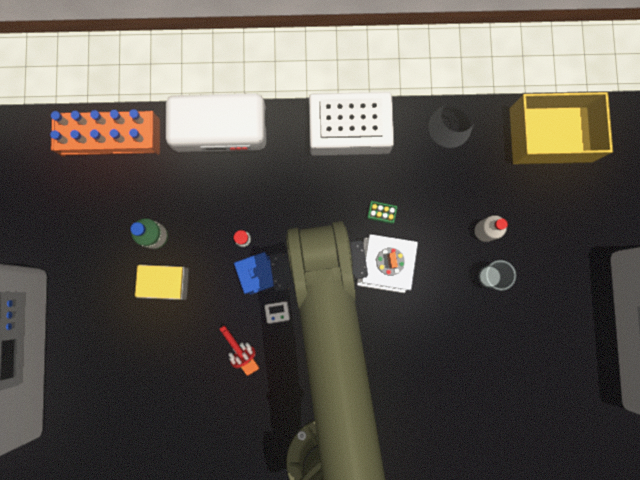

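The pictures show the rotor upright on the mixer: top view disc at (390,261), scene view disc at (267,226). The gripper is clear, the stand is empty, and the bystanders appear where they were. One quick numeric check before handing in.

Run:
```python
from h import *
t=cv2.imread('pics/top7.png');s=cv2.imread('pics/scene7.png')
def org(im,roi,vmin):
    x,y,w,h=roi;c=cv2.resize(im[y:y+h,x:x+w],None,fx=4,fy=4,interpolation=cv2.INTER_CUBIC)
    m=cv2.inRange(cv2.cvtColor(c,cv2.COLOR_BGR2HSV),(4,130,vmin),(14,255,255));k=max(cv2.findContours(m,0,1)[0],key=cv2.contourArea)
    return (np.array(cv2.minAreaRect(k)[0])+.5)/4-.5+[x,y]
a=org(t,(380,245,25,30),190);b=org(s,(255,198,20,35),190);print(a,b,two(a,b),'expect z .178')
# bystander pixel shift t0 vs now, in top picture
t0=cv2.imread('pics/top0.png')
for n,(x,y,w,h) in dict(tube=(362,195,42,32),jar=(230,226,25,24),timer=(260,298,34,30),reag=(128,215,42,36),tipbox=(130,258,64,46),wash=(470,210,42,34),beaker=(474,254,46,42)).items():
    r=cv2.matchTemplate(t[y-6:y+h+6,x-6:x+w+6],t0[y:y+h,x:x+w],cv2.TM_CCOEFF_NORMED);_,v,_,l=cv2.minMaxLoc(r);print(n,l[0]-6,l[1]-6,round(v,3))
print(ctrl.get_state()['time']);ctrl.close_job()
```

```text
[392.92407608 259.15310478] [264.8653841  206.20192337] (array([ 0.50991888, -0.16244667,  0.17700556]), np.float64(0.0017647505697961422)) expect z .178
tube 0 0 0.996
jar 0 0 0.995
timer 0 0 0.992
reag 0 0 0.991
tipbox 0 0 0.999
wash 0 0 0.996
beaker 0 0 0.994
28.4
the job is handed in; nothing more can be done
```

The rotor is seated in the mixer and released, but the red look-alike fell over during my first approach.

**What I did:** I lifted the rotor by its knob and threaded the spindle through both bearings, moving about 0.7 mm to relieve a 1.7 N side load. I met the sprung coupling with about 4 N and turned roughly 30–40° until the tongue dropped in. I then lowered the disc to a solid stop (a press of about 10 N), let go and backed away. The job was handed in at 28.4 s.

**Last checks:**
- **Seating:** the arm stopped at the expected seated height. The two camera views put the knob top at z = 0.177 m, against 0.178 m expected and within camera accuracy, and upright over the bore.
- **Bystanders:** none of the seven moved in the top view, to the nearest pixel.

**What went wrong:** the red look-alike had been standing free on its thin tongue. It toppled during the 1.5 s of my first approach and now lies on the table near (0.3, 0.22). The commanded path kept my fingertips about 0.22 m up, above its 0.157 m top. I saw no sign of contact, but I had no readings during that move, so I can't say whether I caused it. As told to leave it alone, I did not touch it or stand it back up.

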